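Lay the tall cheese mould on the drying rack

ROBOT

A 6-joint arm with a two-finger parallel gripper is mounted at the origin on the work surface. World frame = base frame: x ahead of the robot, y to its left, z up, the work surface at z = 0. Lengths are in mm, angles in rad, forces in N, time in s.
With the tool pointing down it reaches from about 400 to 825 mm from the base axis. Payload 7 kg.
Tool frame: the origin (TCP) lies on the centre line of the jaws, within the pads' length; the fingertips stand 14 mm ahead of it and the grasp point (between the pads) lies 5 mm behind it; z points along the fingers, x is the direction in which the jaws open and shut, and the axes are right-handed (so a half turn about z gives the same grasp; the last joint's range is limited). The gripper opens to 85 mm and grips with 20 to 120 N. Pads are 22 mm wide; open, the fingers measure 114 mm over their backs; the gripper's body (76 mm by 85 mm) begins 54 mm behind the grasp point. The pads swing forward as they close: fully open they stand 13 mm farther back than shut.
Start: joints at [-0.939, 0.359, 0.012, 0, -1.224, -0.288], TCP at [227.493, -635.486, 245.302] pointing down, gripper open.
Joint ranges: [-3.07, 3.07], [-1.43, 2.12], [-1.02, 1.25], [-3.03, 1.67], [-3.05, -0], [-3.03, 3.03]. Speed limits (rad/s): [2.39, 2.39, 3.01, 3.14, 3.14, 3.14].

INTERFACE

Orientations are given as a unit quaternion [x, y, z, w].
In Python, from rig import r, imaging, sign_off gives the robot as it stands.
- The arm moves only by the shell command python3 -m crank 'ROWS'. ROWS is text: rows parted by semicolons, each of 5 numbers parted by spaces: the shift along the tool's x, y, z in cm, then the turn about the tool's z in degrees, then the opening, from 0 (shut) to 1 (fully open). In form: dx dy dz spin claw; .... A call has 1 to 12 rows; each row is the pose to reach, as a shift and turn from the pose commanded when the call began, along the tool's axes at that moment; what a row does not reach only later rows make up. A row lasts 1/10 s, in which the tool goes at most 50 mm and 8.59 degrees, less where a joint would pass 70% of its speed; a pose out of reach is approached as far as the arm can. A call with a gripper value outside its range is refused whole. The fingers move at their own pace and stop on an object; the grip force is fixed at half the most. Time passes only in rows, so rows that repeat a pose let the fingers close. It gives the time, the measured TCP pose, the force and the opening at its end, in the units of the state.
- r.observe(): the state, without advancing time (a new reading comes with each control period).
- imaging.grab_frame(name): name is "scene" or "side" or "wrist"; returns (picture, depth): 384x512x3 uint8, red, green, blue; 384x512 float32, mm along the optical axis (not along the pixel's ray), 0 where there is no reading.
- imaging.camera_params(name): a dict with "fx", "fy", "cx", "cy" (pixels), "world_from_camera" (4x4, takes a point from camera to world coordinates). Camera axes: x right, y up, looking along -z (the intrinsics and any distortion apply to the point x, -y, -z); pixel columns grow to the right and rows downward; lengths in mm; the calibration is good to about 2 mm. A picture is of the moment at which its call begins: read the wrist's pose just before it. camera_params takes no time and is no camera call; for the wrist camera it gives the pose at the moment of the call.
- sign_off(): hands the job in, once; it reports no verdict.
The state is a dict: "time_s": time; "qpos": joint angles; "joint_vel": joint speeds; "effort": joint torques, N m; "tool_pos": TCP position; "ee_rot": TCP orientation; "ft_force": force on the tool from outside, world axes, zero at the start; "wrist_torque": the same for the moment, N m; "width": finger opening in mm.
Only numpy, scipy, OpenCV 4.12 (cv2) and the standard library are available. Lean on these libraries where they do the work, as an engineer would, in place of code of your own. Each camera call takes 0.05 s, during which the arm holds its last target.

TASK

Lay the tall mould that stands on the bench on its side on the drying rack, beside the one already there. First tip it over onto the rack's front lip and let go, so that it leans there with its foot still on the bench; then take hold of it in its lower half, raise the foot over the lip and set the mould down flat on the boards, wholly between the two lips, mouth still pointing away from the front lip. Leave the other mould and the things on the bench alone.

Things in the scene. Friction and masses are not known exactly. Their poses are not given: they have to be found in the camera images.
- mould_mid (a point): Centre (half-way up) of the tall mould: loose white plastic square tube, 56 x 56 mm outside, 250 mm tall, walls 4 mm, closed foot, open mouth, about 0.35 kg (0.25 to 0.5), standing on the bench in front of the rack. Axes: z from foot to mouth along the tube, x and y square to its side faces; +x within 0.1 rad of the rack's +x at the start.
- mould_base (a point): Centre of the underside of the mould's foot, 125 mm below mould_mid along the tube; same axes. The foot's far edge stands 110 to 150 mm short of the front lip. Pushed near its top towards the rack, the mould tips about that edge, past some 13 degrees falls by itself, and leans on the lip 50 to 60 degrees from upright.
- mould_mouth (a point): Centre of the mould's open mouth, 125 mm beyond mould_mid along the tube; same axes.
- rack: Low wooden stand, fixed. Origin: centre of its underside, on the bench. x runs level from the front lip (where the tall mould stands) to the back lip, z up. 330 mm (x) by 280 mm (y). Flat boards 80 mm above the bench; lips 92 mm above the bench, 10 mm thick: front at x -165 to -155 mm, back at 155 to 165 mm. Sides open. Free lane about y = 50 mm, other mould about y = -95 mm.
- twin: The other mould, same shape, loose, already lying on its side on the boards between the lips. Origin: centre of the face it lies on; x along the tube to its mouth. To be left alone.
- cheese: Small ochre cheese wheel, 132 mm across, 80 mm high, loose on the bench; origin at the centre of its underside. To be left alone.
- hammer: Small hammer lying loose on the bench; to be left alone.
There are look-alikes about, which are no part of the job. Leave any orange or pink look-alike of the part that bears mould_mid alone.

How it is judged (in metres and radians):
On the way, in this order (a step that is already met when the one before it is completed fails the run):
1. the mould, let go, leans on the front lip with its foot on the bench (angle between mould_mid's own z axis and vertical between 0.6 and 1.3 rad and height (world z) of mould_base below 0.04 m and x of mould_mouth in the frame of rack above -0.165 m and contact force between mould and rack above 0.2 N and contact force between each of the arm, the fingers and mould below 0.1 N), for 0.3 s.
2. held in its lower half, the foot is raised above the lip (contact force between the fingers and mould above 0.5 N and z of the grasp point in the frame of mould_mid below 0 m and height (world z) of mould_base above 0.1 m and angle between mould_mid's own z axis and vertical above 1.2 rad), for 0.1 s.
At the end, for the whole second after the job is handed in: The tall mould lies at rest on its side, flat on the boards (tube level within 0.05 rad, its centre 103 to 113 mm above the bench), wholly between the front and back lips, mouth towards the back lip, within the rack's width (both ends' centres between y = -60 and 125 mm of the rack), let go (angle between mould_mid's own z axis and vertical between 1.52 and 1.62 rad and z of mould_mid in the frame of rack between 0.103 and 0.113 m and x of mould_base in the frame of rack above -0.157 m and x of mould_mouth in the frame of rack between 0.05 and 0.157 m and y of mould_base in the frame of rack between -0.06 and 0.125 m and y of mould_mouth in the frame of rack between -0.06 and 0.125 m and linear speed of mould below 0.02 m/s); the robot touches nothing.
It fails at once if the other mould is shifted by more than 20 mm (distance of twin from where it was at the start of the episode above 0.02 m).
It fails at once if the cheese or hammer is shifted by more than 30 mm (distance of any of cheese, hammer from where it was at the start of the episode above 0.03 m).
It also fails if it takes over 61 s, if anything falls off the work surface, if the arm or the gripper's body presses on something with over 40 N, if the wrist force passes 120 N, or if a joint passes its speed limit or range.

## Working session

There is one attempt and no reset: what is moved stays moved. The work goes in short steps, Python scripts to look and compute and a shell command to move; the robot and the scene stay as the last step left them, time stands still between calls to the robot, and variables do not carry over. Pictures are saved under pics/ and viewed, and the job is handed in when it is done.

```bash
ls; mkdir -p pics; python3 - <<'E'
from rig import r, imaging
import cv2, numpy as np
o=r.observe(); print(o)
for n in ["scene","side","wrist"]:
    p=imaging.camera_params(n); print(n,{k:np.round(v,3).tolist() if k!='x' else v for k,v in p.items()})
    im,d=imaging.grab_frame(n)
    cv2.imwrite(f"pics/{n}0.png",im[:,:,::-1]); np.save(f"pics/{n}0.npy",d)
E
```

```text
pics
{'time_s': 0.0, 'qpos': array([-9.38872978e-01,  3.59393899e-01,  1.10694059e-02, -3.79908980e-04,
       -1.22410627e+00, -2.88105664e-01]), 'joint_vel': array([-0.00107388, -0.00091206,  0.00025761, -0.00136407,  0.00077971,
        0.00176907]), 'effort': array([-5.74120695e-04, -5.83327460e+01,  2.93417537e+01,  6.93635345e+00,
       -5.97882463e-03, -3.28583872e-05]), 'tool_pos': array([ 227.36570866, -635.06481238,  244.35835874]), 'ee_rot': array([ 5.75776673e-01,  8.17606582e-01,  4.30469929e-04, -7.17242247e-04]), 'ft_force': array([-0.23811221, -0.38160072, -1.09889489]), 'wrist_torque': array([ 0.01446636, -0.00746847,  0.01457268]), 'width': 85.26087622934863}
scene {'fx': 460.02, 'fy': 460.02, 'cx': 253.286, 'cy': 189.466, 'world_from_camera': [[-0.584, -0.511, 0.631, 1477.562], [0.812, -0.36, 0.46, 771.476], [-0.008, 0.78, 0.625, 1076.196], [0.0, 0.0, 0.0, 1.0]]}
side {'fx': 390.233, 'fy': 390.233, 'cx': 254.478, 'cy': 189.602, 'world_from_camera': [[-0.86, 0.3, -0.413, 4.42], [-0.511, -0.52, 0.685, 992.466], [-0.009, 0.8, 0.6, 915.208], [0.0, 0.0, 0.0, 1.0]]}
wrist {'fx': 315.394, 'fy': 315.394, 'cx': 256.647, 'cy': 192.474, 'world_from_camera': [[-0.337, -0.908, -0.25, 164.063], [0.941, -0.325, -0.09, -657.445], [0.001, -0.266, 0.964, 372.694], [0.0, 0.0, 0.0, 1.0]]}
```

View pics/scene0.png

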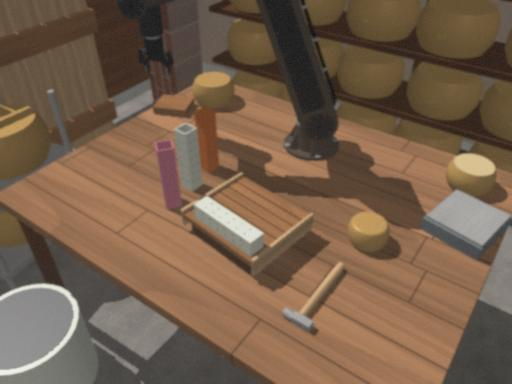

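View pics/side0.png

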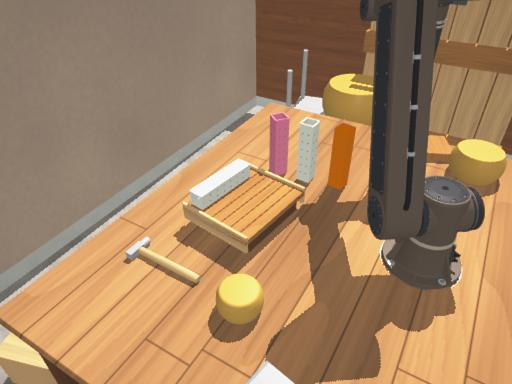

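View pics/wrist0.png

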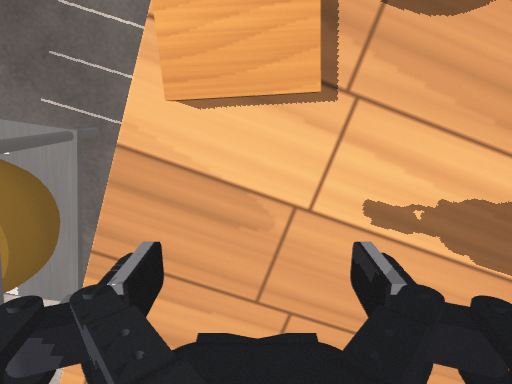

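The candidates in the scene view are white (187,157), pink (168,175) and orange (207,138). White fits, since it is a white square tube standing in front of the rack. I'll confirm it in a crop.

```bash
cat > h.py <<'E'
import numpy as np, cv2
from rig import r, imaging
def world(n,d,P=None):
    P=P or imaging.camera_params(n); v,u=np.mgrid[:384,:512]
    X=np.stack([(u-P['cx'])/P['fx']*d,-(v-P['cy'])/P['fy']*d,-d],-1)
    T=P['world_from_camera']; return X@T[:3,:3].T+T[:3,3]
def proj(n,pts,P=None):
    P=P or imaging.camera_params(n);T=P['world_from_camera'];c=(np.atleast_2d(pts)-T[:3,3])@T[:3,:3]
    return np.stack([P['cx']+P['fx']*c[:,0]/-c[:,2],P['cy']-P['fy']*c[:,1]/-c[:,2]],-1)
def px(W,u,v,k=1): 
    a=W[v-k:v+k+1,u-k:u+k+1].reshape(-1,3); return np.round(np.median(a,0),1)
E
python3 - <<'E'
from h import *
a=cv2.imread("pics/scene0.png")[90:280,140:330]; b=cv2.imread("pics/side0.png")[90:280,170:380]
cv2.imwrite("pics/c1.png",cv2.resize(a,None,fx=3,fy=3,interpolation=2)); cv2.imwrite("pics/c2.png",cv2.resize(b,None,fx=3,fy=3,interpolation=2))
E
```

```text
(no output)
```

View pics/c1.png

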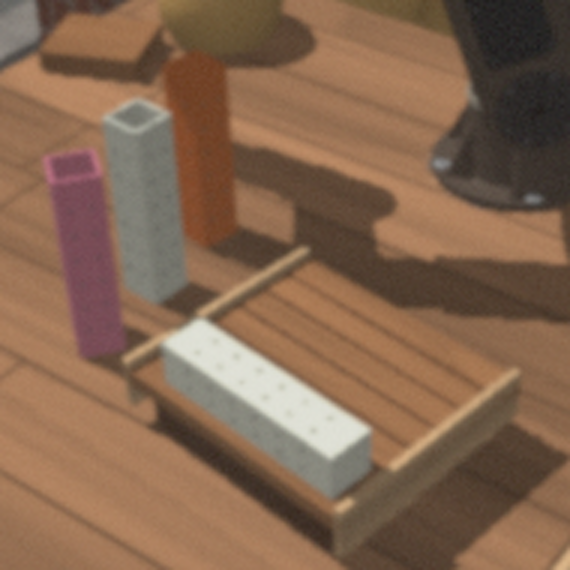

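View pics/c2.png

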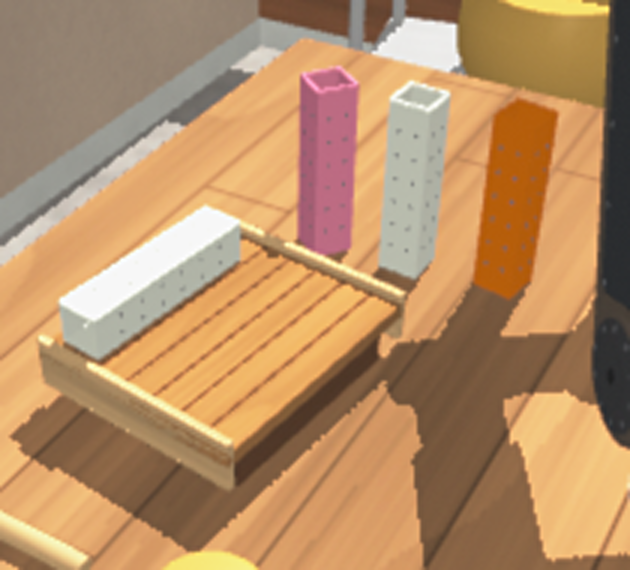

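The crops show the white tube with the open mouth in the middle, in front of the free lane. Now I'll locate everything.

```bash
python3 - <<'E'
from h import *
for n,pts in {"scene":dict(wtop=(186,128),wfront=(184,165),pinktop=(165,144),or_top=(206,108),frontlipA=(240,176),frontlipB=(187,208),twin=(225,220),twinend=(258,243),board=(270,210),cheese=(369,220),ham=(300,318),hh=(330,285)),
 "side":dict(white=(308,150),pink=(277,140),orange=(340,155),lipA=(300,188),lipB=(256,168),backA=(247,240),backB=(190,208),board=(250,205),cheese=(240,290),ham=(140,246))}.items():
    d=np.load(f"pics/{n}0.npy"); W=world(n,d)
    for k,(u,v) in pts.items(): print(n,k,px(W,u,v))
C=[]
for n in ["scene","side"]:
    d=np.load(f"pics/{n}0.npy"); W=world(n,d); im=cv2.imread(f"pics/{n}0.png")
    np.save(f"pics/{n}W.npy",W)
    m=(d>0)&(W[...,0]>0)&(W[...,0]<900)
    z=W[...,2]
    C.append(W[m])
C=np.concatenate(C)
# top view height map 2mm
s=2;x0,x1,y0,y1=100,900,-900,300
C=C[(C[:,0]>x0)&(C[:,0]<x1)&(C[:,1]>y0)&(C[:,1]<y1)&(C[:,2]<400)]
print(np.ptp(C,0))
E
```

```text
scene wtop [ 476.9 -249.8  228.4]
scene wfront [ 531.7 -227.6  106.4]
scene pinktop [ 600.2 -229.8  236.3]
scene or_top [ 345.9 -266.7  244.9]
scene frontlipA [441.7 -41.   81.8]
scene frontlipB [684.6 -76.   87.4]
scene twin [694.4  95.3 133.2]
scene twinend [676.5 204.1  83.2]
scene board [526.7 145.2  76.7]
scene cheese [383.3 431.4  77.5]
scene ham [795.5 427.4  24.6]
scene hh [641.6 435.8  15.8]
side white [ 485.7 -200.5  144.9]
side pink [ 609.  -182.   164.2]
side orange [ 366.9 -223.9  149. ]
side lipA [438.7 -41.3  87.1]
side lipB [637.6 -72.6  89.5]
side backA [468.6 270.4  80.3]
side backB [710.1 242.3  88.2]
side board [547.1 121.2  80.2]
side cheese [385.5 440.9  80.6]
side ham [779.9 418.8  25.5]
[ 799.98664348 1199.91090464 1173.62085311]
```

```bash
python3 - <<'E'
from h import *
W1=np.load("pics/sceneW.npy");W2=np.load("pics/sideW.npy")
i1=cv2.imread("pics/scene0.png").astype(int);i2=cv2.imread("pics/side0.png").astype(int)
P=np.concatenate([W1.reshape(-1,3),W2.reshape(-1,3)]);I=np.concatenate([i1.reshape(-1,3),i2.reshape(-1,3)])
src=np.r_[np.zeros(384*512),np.ones(384*512)]
def rect(m,nm):
    q=P[m].astype(np.float32)
    (c,sz,a)=cv2.minAreaRect(q[:,:2]); print(nm,len(q),np.round(c,1),np.round(sz,1),round(a,2),'z',np.round(np.percentile(q[:,2],[2,50,98]),1))
roi=lambda xa,xb,ya,yb,za,zb:(P[:,0]>xa)&(P[:,0]<xb)&(P[:,1]>ya)&(P[:,1]<yb)&(P[:,2]>za)&(P[:,2]<zb)
sat=I.max(1)-I.min(1)
for s in (0,1):
    k=src==s
    rect(k&roi(350,800,-120,330,72,100)&(sat>25),f"rack{s}")
    rect(k&roi(350,800,-120,330,125,150),f"twintop{s}")
    w=k&roi(430,560,-330,-150,30,240)&(sat<40); rect(w,f"white{s}")
    w=k&roi(430,560,-330,-150,225,262)&(sat<40); rect(w,f"whitetop{s}")
    rect(k&roi(300,420,-330,-150,30,270),f"orange{s}")
    rect(k&roi(570,680,-330,-120,30,270),f"pink{s}")
    rect(k&roi(300,480,330,530,30,100),f"cheese{s}")
# plane fits of white side faces by normals
for nm,W,im in(("scene",W1,i1),("side",W2,i2)):
    s=im.max(2)-im.min(2); z=W[...,2]
    m=(W[...,0]>430)&(W[...,0]<560)&(W[...,1]>-330)&(W[...,1]<-150)&(z>25)&(z<235)&(s<40)
    q=W[m]; print(nm,len(q))
    # ransac vertical line
    rng=np.random.default_rng(0); rem=q[:,:2]
    for it in range(2):
        best=None
        for _ in range(500):
            a,b=rem[rng.choice(len(rem),2,0)]; t=b-a;L=np.hypot(*t)
            if L<20: continue
            nn=np.array([-t[1],t[0]])/L; inl=abs((rem-a)@nn)<2
            if best is None or inl.sum()>best.sum(): best=inl
        z_=rem[best]; c=z_.mean(0); t=np.linalg.svd(z_-c,full_matrices=0)[2][0]; e=(z_-c)@t
        print(best.sum(),np.round(c,1),'dir',round(np.degrees(np.arctan2(t[1],t[0])),1),'ext',np.round(np.percentile(e,[1,99]),1),np.round(c+t*np.percentile(e,1),1),np.round(c+t*np.percentile(e,99),1))
        rem=rem[~best]
E
```

```text
Traceback (most recent call last):
cv2.error: OpenCV(4.12.0) /io/opencv/modules/imgproc/src/convhull.cpp:143: error: (-215:Assertion failed) total >= 0 && (depth == CV_32F || depth == CV_32S) in function 'convexHull'
```

```bash
cat > m.py <<'E'
from h import *
W1=np.load("pics/sceneW.npy");W2=np.load("pics/sideW.npy")
i1=cv2.imread("pics/scene0.png").astype(int);i2=cv2.imread("pics/side0.png").astype(int)
P=np.concatenate([W1.reshape(-1,3),W2.reshape(-1,3)]);I=np.concatenate([i1.reshape(-1,3),i2.reshape(-1,3)])
src=np.r_[np.zeros(384*512),np.ones(384*512)]
def rect(m,nm):
    q=np.ascontiguousarray(P[m],dtype=np.float32)
    if len(q)<5: print(nm,len(q)); return
    (c,sz,a)=cv2.minAreaRect(np.ascontiguousarray(q[:,:2])); print(nm,len(q),np.round(c,1),np.round(sz,1),round(a,2),'z',np.round(np.percentile(q[:,2],[2,50,98]),1))
roi=lambda xa,xb,ya,yb,za,zb:(P[:,0]>xa)&(P[:,0]<xb)&(P[:,1]>ya)&(P[:,1]<yb)&(P[:,2]>za)&(P[:,2]<zb)
sat=I.max(1)-I.min(1)
for s in (0,1):
    k=src==s
    rect(k&roi(350,800,-120,330,72,100)&(sat>25),f"rack{s}")
    rect(k&roi(350,800,-120,330,125,150),f"twintop{s}")
    w=k&roi(430,560,-330,-150,30,240)&(sat<40); rect(w,f"white{s}")
    w=k&roi(430,560,-330,-150,240,262)&(sat<40); rect(w,f"whitetop{s}")
    rect(k&roi(300,420,-330,-150,30,270),f"orange{s}")
    rect(k&roi(570,680,-330,-120,30,270),f"pink{s}")
    rect(k&roi(300,480,330,530,30,100),f"cheese{s}")
for nm,W,im in(("scene",W1,i1),("side",W2,i2)):
    s=im.max(2)-im.min(2); z=W[...,2]
    m=(W[...,0]>430)&(W[...,0]<560)&(W[...,1]>-330)&(W[...,1]<-150)&(z>25)&(z<235)&(s<40)
    q=W[m]; print(nm,len(q))
    rng=np.random.default_rng(0); rem=q[:,:2]
    for it in range(2):
        best=None
        for _ in range(500):
            a,b=rem[rng.choice(len(rem),2,0)]; t=b-a;L=np.hypot(*t)
            if L<20: continue
            nn=np.array([-t[1],t[0]])/L; inl=abs((rem-a)@nn)<2
            if best is None or inl.sum()>best.sum(): best=inl
        z_=rem[best]; c=z_.mean(0); t=np.linalg.svd(z_-c,full_matrices=0)[2][0]; e=(z_-c)@t
        print(best.sum(),np.round(c,1),'dir',round(np.degrees(np.arctan2(t[1],t[0])),1),np.round(c+t*np.percentile(e,1),1),np.round(c+t*np.percentile(e,99),1))
        rem=rem[~best]
E
python3 m.py
```

```text
rack0 4320 [587.2  93.8] [338.1 285.8] 82.05 z [73.2 78.2 91.7]
twintop0 1146 [685.2  94.5] [252.7  62.8] 81.21 z [126.9 133.4 137.6]
white0 1114 [ 502.9 -226.9] [66.8 65.1] 88.53 z [ 35.5 146.9 237.3]
whitetop0 113 [ 503.5 -227. ] [63.4 62.5] 83.77 z [240.1 244.5 249.7]
orange0 1081 [ 373.7 -249.2] [67.3 67. ] 76.22 z [ 35.2 159.9 247.5]
pink0 1068 [ 621.6 -213.4] [70.2 56.8] 53.57 z [ 35.  163.4 247.8]
cheese0 1206 [400.5 438.6] [126.9 120.5] 74.51 z [33.5 75.2 82.2]
rack1 4234 [584.9  94.7] [335.3 283.7] 81.92 z [75.1 80.6 93.2]
twintop1 813 [682.5  94.3] [256.6  61.9] 81.4 z [126.2 136.  139.3]
white1 920 [ 497.6 -226.8] [67.1 58.3] 85.13 z [ 35.6 146.2 237.7]
whitetop1 114 [ 498.4 -227.7] [63.1 57.7] 86.4 z [240.2 247.4 251.8]
orange1 1149 [ 371.7 -248.1] [66.8 62.6] 82.37 z [ 37.3 161.2 250.1]
pink1 1015 [ 616.8 -212.5] [61.  63.7] 51.97 z [ 35.4 159.5 250. ]
cheese1 1828 [386.3 444. ] [127.6 118.6] 31.59 z [34.9 78.6 82.9]
scene 1093
345 [ 505.9 -201.6] dir -1.9 [ 475.5 -200.5] [ 533.  -202.5]
320 [ 529.3 -231.2] dir 85.6 [ 527.2 -258.4] [ 531.3 -204.5]
side 903
371 [ 499.8 -201. ] dir 176.2 [ 527.8 -202.9] [ 472.6 -199.2]
246 [ 472.2 -225.1] dir 86.9 [ 470.6 -254.6] [ 473.9 -194.5]
```

```bash
python3 - <<'E'
from h import *
W1=np.load("pics/sceneW.npy");W2=np.load("pics/sideW.npy")
for u,v in [(175,103),(213,80),(213,95)]: print(px(W1,u,v))
for u,v in [(437,148),(478,150)]: print(px(W2,u,v))
o=r.observe();from scipy.spatial.transform import Rotation as R
M=R.from_quat(o['ee_rot']).as_matrix()
a=np.radians(86.5);mx=np.array([np.cos(a),np.sin(a),0])
C=np.array([500.3,-228,0])
for nm,off,z in (("stand",-85,215),("contact",-39,215),("end",20,215)):
    t=C+mx*off;t[2]=z; print(nm,t.round(1),'cm',((t-o['tool_pos'])@M/10).round(2))
th=np.degrees(np.arctan2(M[1,0],M[0,0]));print(th,'spin for x at 176.5:',-(176.5-th))
E
```

```text
[ 102.2 -684.8   30.8]
[ -71.6 -590.   104.2]
[-2.000e-01 -5.354e+02  7.150e+01]
[  77.3 -668.    35.7]
[ -70.5 -587.6  110.6]
stand [ 495.1 -312.8  215. ] cm [21.33 36.07  2.98]
contact [ 497.9 -266.9  215. ] cm [25.55 37.88  2.98]
end [ 501.5 -208.   215. ] cm [30.98 40.21  2.99]
109.69393242629941 spin for x at 176.5: -66.80606757370059
```

```bash
python3 -m crank '2.5 4 0.5 -8 0.4; 5 8 1 -16 0.4; 7.5 12 1.5 -24 0.4; 10 16 2 -32 0.4; 12.5 20 2.5 -40 0.4; 15 24 3 -48 0.4; 17 28 3 -56 0.4; 19 32 3 -64 0.4; 21.3 36 3 -66.8 0.4; 21.3 36 3 -66.8 0.4; 21.3 36 3 -66.8 0.4; 21.3 36 3 -66.8 0.4'; python3 - <<'E'
from h import *
im,d=imaging.grab_frame("scene");im2,_=imaging.grab_frame("side")
cv2.imwrite("pics/a1.png",np.hstack([cv2.resize(im[60:260,100:330],(400,348)),cv2.resize(im2[60:260,170:400],(400,348))])[:,:,::-1])
E
```

```text
time_s: 1.35
tool_pos: [494.1, -313.8, 215.1]
ee_rot: [0.031, 1.0, 0.0, -0.0]
ft_force: [0.5, -0.5, -0.9]
width: 34.1
```

View pics/a1.png

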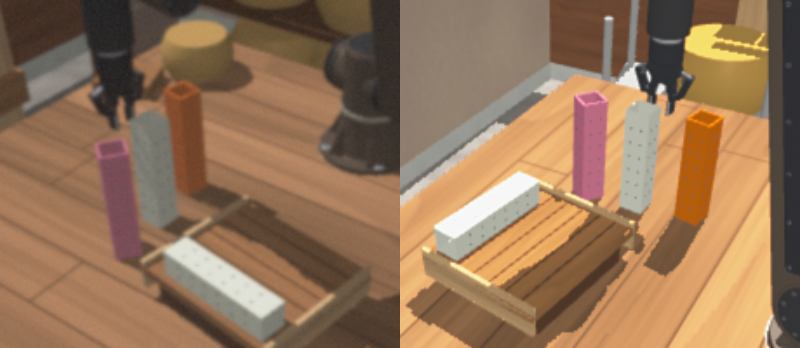

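The gripper stands behind the white mould: left panel at (122,100), right panel at (660,95). I'll push it now, slowly, along tool +y.

```bash
python3 -m crank '-0.1 2 0 0 0.4; -0.1 3.5 0 0 0.4; -0.1 4.2 0 0 0.4; -0.1 4.9 0 0 0.4; -0.1 5.6 0 0 0.4; -0.1 6.3 0 0 0.4; -0.1 7 0 0 0.4; -0.1 7.7 0 0 0.4; -0.1 8.2 0 0 0.4'; python3 - <<'E'
from h import *
im,d=imaging.grab_frame("scene");im2,_=imaging.grab_frame("side")
cv2.imwrite("pics/a2.png",np.hstack([cv2.resize(im[60:260,100:330],(400,348)),cv2.resize(im2[60:260,170:400],(400,348))])[:,:,::-1])
E
```

```text
time_s: 2.35
tool_pos: [500.7, -231.2, 215.3]
ee_rot: [0.031, 1.0, 0.0, -0.0]
ft_force: [0.3, -0.6, -0.5]
width: 34.4
```

View pics/a2.png

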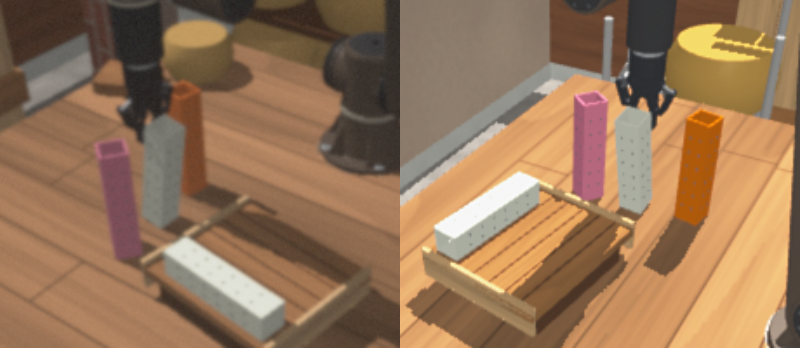

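The mould is tipping, with its top leaning toward the rack and its foot still in place. I'll continue the push.

```bash
python3 -m crank '0 0.7 0 0 0.4; 0 1.4 0 0 0.4; 0 2.0 0 0 0.4; 0 2.3 0 0 0.4; 0 1 0 0 0.4; 0 -1 0 0 0.4; 0 -3 0 0 0.4; 0 -3 0 0 0.4; 0 -3 0 0 0.4; 0 -3 0 0 0.4;0 -3 0 0 0.4; 0 -3 0 0 0.4'; python3 - <<'E'
from h import *
im,d=imaging.grab_frame("scene");im2,d2=imaging.grab_frame("side")
cv2.imwrite("pics/scene0.png",im[:,:,::-1]);cv2.imwrite("pics/side0.png",im2[:,:,::-1])
np.save("pics/sceneW.npy",world("scene",d));np.save("pics/sideW.npy",world("side",d2))
cv2.imwrite("pics/a3.png",np.hstack([cv2.resize(im[60:260,100:330],(400,348)),cv2.resize(im2[60:260,170:400],(400,348))])[:,:,::-1])
E
```

```text
time_s: 3.65
tool_pos: [498.9, -261.3, 215.4]
ee_rot: [0.03, 1.0, 0.0, 0.0]
ft_force: [-0.0, -0.0, 0.2]
width: 33.9
```

View pics/a3.png

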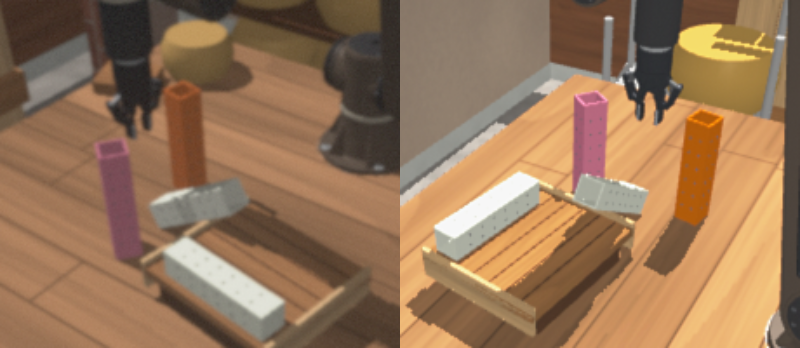

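```bash
python3 - <<'E'
from h import *
a=cv2.imread("pics/scene0.png")[140:230,160:260]; b=cv2.imread("pics/side0.png")[130:210,240:340]
cv2.imwrite("pics/c3.png",np.vstack([cv2.resize(a,(480,432),interpolation=2)[:300],cv2.resize(b,(480,384),interpolation=2)[:300]]))
E
```

```text
(no output)
```

View pics/c3.png

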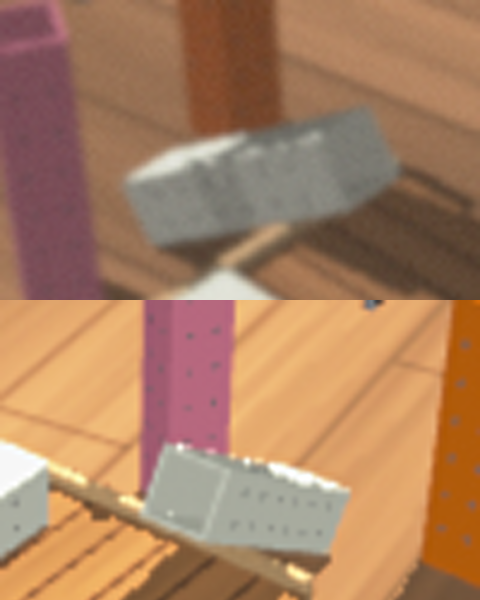

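```bash
cat > fit.py <<'E'
from h import *
from scipy.optimize import least_squares
from scipy.spatial.transform import Rotation as R
def sdf(p):  # box 28,28,125
    q=abs(p)-np.array([28,28,125.]); return np.linalg.norm(np.maximum(q,0),axis=1)+np.minimum(q.max(1),0)
Rk=np.array([586.,94.2,0]);a=np.radians(82.);RX=np.array([np.cos(a),np.sin(a),0]);RY=np.array([-np.sin(a),np.cos(a),0])
def rack(p): p=np.asarray(p)-Rk; return np.array([p@RX,p@RY,p[2]])
def cloud(box,satmax=45):
    out=[]
    for n in ("scene","side"):
        W=np.load(f"pics/{n}W.npy");im=cv2.imread(f"pics/{n}0.png").astype(int)
        s=im.max(2)-im.min(2)
        m=np.all((W>box[0])&(W<box[1]),-1)&(s<satmax)&(im.max(2)>70)
        m=cv2.erode(m.astype(np.uint8),np.ones((3,3)))>0
        print(n,m.sum()); out.append(W[m])
    return np.concatenate(out)
def fit(q,c0,z0s):
    best=None
    for z in z0s:
        z=np.array(z,float);z/=np.linalg.norm(z); y=np.cross(z,[1,0,0.01]) if abs(z[0])<.9 else np.cross(z,[0,1,0])
        y=np.cross([0,0,1],z); y/=np.linalg.norm(y); x=np.cross(y,z)
        R0=R.from_matrix(np.stack([x,y,z],1))
        f=lambda v:sdf((R0*R.from_rotvec(v[3:])).inv().apply(q-v[:3]))
        s=least_squares(f,np.r_[c0,0,0,0],loss='soft_l1',f_scale=3,x_scale=np.r_[10,10,10,.1,.1,.1])
        if best is None or s.cost<best[0].cost: best=(s,(R0*R.from_rotvec(s.x[3:])).as_matrix(),f(s.x))
    s,M,res=best
    return s.x[:3],M,res
def report(q,c0,z0s):
    c,M,res=fit(q,c0,z0s); z=M[:,2]
    print('rms',np.sqrt((res**2).mean()).round(2),'med',np.median(abs(res)).round(2),'c',c.round(1),'z',z.round(3))
    print('tilt rad',np.arccos(z[2]).round(3),'yaw deg',np.degrees(np.arctan2(z[1],z[0])).round(1))
    for nm,k in(("base",-125),("mid",0),("mouth",125)): print(nm,(c+k*z).round(1),'rack',rack(c+k*z).round(1))
    print('x',M[:,0].round(2),'y',M[:,1].round(2)); return c,M
E
python3 - <<'E'
from fit import *
q=cloud(([400,-330,20],[600,-20,200]))
q=q[[rack(p)[1]>-50 for p in q]]
q=q[[not(rack(p)[0]>-170 and p[2]<92) for p in q]]
print(q.min(0),q.max(0))
report(q,q.mean(0),[[0.1,.8,.5],[.6,.6,.5],[-.5,.7,.5],[.8,.2,.2]])
E
```

```text
scene 736
side 404
[ 470.44745413 -220.97147292   23.96861506] [546.55916595 -20.33373861 184.5768898 ]
rms 2.61 med 1.39 c [ 507.1 -111.3   91. ] z [0.049 0.835 0.549]
tilt rad 0.99 yaw deg 86.7
base [ 501.  -215.6   22.5] rack [-318.7   41.    22.5]
mid [ 507.1 -111.3   91. ] rack [-214.5   49.6   91. ]
mouth [513.2  -7.  159.6] rack [-110.3   58.1  159.6]
x [ 0.06  0.55 -0.84] y [-1.    0.07 -0.02]
```

The tip worked: tilt is 0.99 rad, the foot is at 22 mm, it leans on the lip, and the lane is y≈50. Next I'll compute the grasp in the lower half, 35 mm below the middle.

```bash
cat > to.py <<'E'
import sys,numpy as np
from rig import r
from scipy.spatial.transform import Rotation as R
o=r.observe();M=R.from_quat(o['ee_rot']).as_matrix()
t=np.array([float(v) for v in sys.argv[1:4]]);print('tcp',o['tool_pos'].round(1),'f',o['ft_force'].round(1),'w',round(o['width'],1),'x-heading',np.degrees(np.arctan2(M[1,0],M[0,0])).round(1))
print('cm',((t-o['tool_pos'])@M/10).round(2))
E
python3 to.py 504.8 -148 200; python3 to.py 504.8 -148 78
```

```text
tcp [ 498.9 -261.4  215.4] f [ 0.7 -0.1 -0.1] w 34.1 x-heading 176.5
cm [ 0.1  11.36  1.54]
tcp [ 498.9 -261.4  215.4] f [ 0.7 -0.1 -0.1] w 34.1 x-heading 176.5
cm [ 0.1  11.36 13.74]
```

```bash
python3 -m crank '0 0 0 0 1; 0.1 4 0 0 1; 0.1 8 0 0 1; 0.1 11.3 0 0 1; 0.1 11.3 0 0 1; 0.1 11.3 4 0 1; 0.1 11.3 6 0 1; 0.1 11.3 6 0 1'; python3 to.py 504.8 -148 78; python3 - <<'E'
from h import *
im,d=imaging.grab_frame("wrist");im2,d2=imaging.grab_frame("side")
cv2.imwrite("pics/a4.png",np.hstack([cv2.resize(im,(400,300)),cv2.resize(im2[60:260,170:400],(400,300))])[:,:,::-1])
E
```

```text
time_s: 4.55
tool_pos: [502.8, -149.0, 152.7]
ee_rot: [0.031, 1.0, -0.0, -0.003]
ft_force: [-0.3, -0.6, -0.1]
width: 85.4
tcp [ 502.8 -149.   152.7] f [-0.3 -0.6 -0.1] w 85.4 x-heading 176.5
cm [-0.24  0.12  7.47]
```

View pics/a4.png

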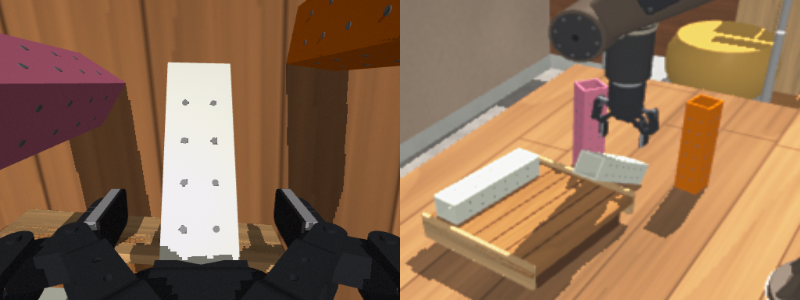

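The wrist view shows the mould centred between the jaws at (200,250). I'll descend.

```bash
python3 -m crank '-0.2 0.1 3 0 1; -0.2 0.1 5 0 1; -0.2 0.1 6.5 0 1; -0.2 0.1 7.3 0 1; -0.2 0.1 7.3 0 1'; python3 to.py 504.8 -148 78; python3 - <<'E'
from h import *
im,d=imaging.grab_frame("wrist");im2,d2=imaging.grab_frame("side")
cv2.imwrite("pics/a5.png",np.hstack([cv2.resize(im,(400,300)),cv2.resize(im2[60:260,170:400],(400,300))])[:,:,::-1])
E
```

```text
time_s: 5.15
tool_pos: [507.0, -148.3, 82.5]
ee_rot: [0.031, 1.0, -0.0, -0.0]
ft_force: [-0.5, 0.6, 0.9]
width: 85.4
tcp [ 507.  -148.3   82.5] f [-0.5  0.6  0.9] w 85.4 x-heading 176.5
cm [0.23 0.01 0.45]
```

View pics/a5.png

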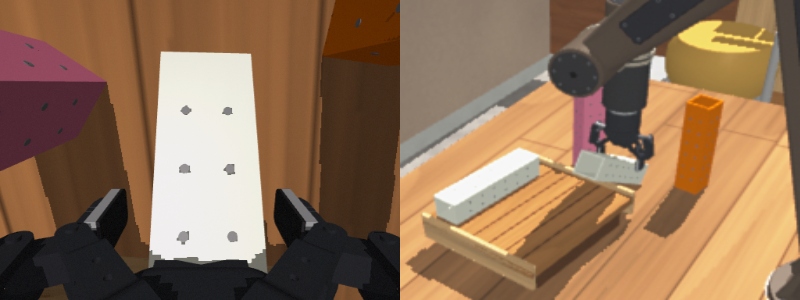

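```bash
python3 -m crank '0.2 0 0.3 0 1; 0.2 0 0.3 0 0.5; 0.2 0 0.3 0 0.5; 0.2 0 0.3 0 0.3; 0.2 0 0.3 0 0.3; 0.2 0 0.3 0 0.3'; python3 to.py 504.8 -148 78; python3 - <<'E'
from h import *
im,d=imaging.grab_frame("wrist");im2,d2=imaging.grab_frame("side")
cv2.imwrite("pics/a6.png",np.hstack([cv2.resize(im,(400,300)),cv2.resize(im2[100:230,220:370],(400,300))])[:,:,::-1])
E
```

```text
time_s: 5.85
tool_pos: [505.1, -148.1, 79.8]
ee_rot: [0.03, 1.0, -0.0, 0.0]
ft_force: [-0.9, -2.7, 6.0]
width: 55.4
tcp [ 505.1 -148.1   79.8] f [-0.9 -2.7  6. ] w 55.4 x-heading 176.5
cm [0.03 0.01 0.18]
```

View pics/a6.png

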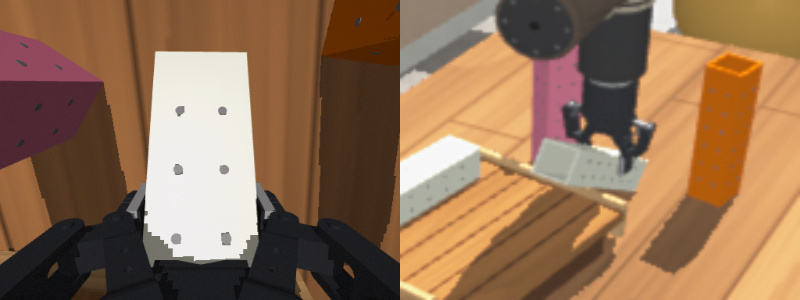

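```bash
python3 -m crank '0 0 -1 0 0.3; 0 0 -2 0 0.3; 0 0 -3 0 0.3; 0 0 -4 0 0.3; 0 0 -5 0 0.3; 0 0 -5 0 0.3'; cat > look.py <<'E'
import sys
from fit import *
n=sys.argv[1]
im,d=imaging.grab_frame("scene");im2,d2=imaging.grab_frame("side")
cv2.imwrite("pics/scene0.png",im[:,:,::-1]);cv2.imwrite("pics/side0.png",im2[:,:,::-1])
np.save("pics/sceneW.npy",world("scene",d));np.save("pics/sideW.npy",world("side",d2))
cv2.imwrite(f"pics/{n}.png",np.hstack([cv2.resize(im[110:260,140:330],(400,316),interpolation=2),cv2.resize(im2[100:250,170:360],(400,316),interpolation=2)])[:,:,::-1])
E
python3 look.py a7; python3 to.py 0 0 0
```

```text
time_s: 6.55
tool_pos: [505.8, -147.9, 131.1]
ee_rot: [0.03, 1.0, 0.0, 0.001]
ft_force: [-0.1, -0.1, -3.7]
width: 55.4
tcp [ 504.8 -147.8  129.5] f [ 0.5  0.1 -4.5] w 55.5 x-heading 176.5
cm [51.3  11.66 12.93]
```

View pics/a7.png

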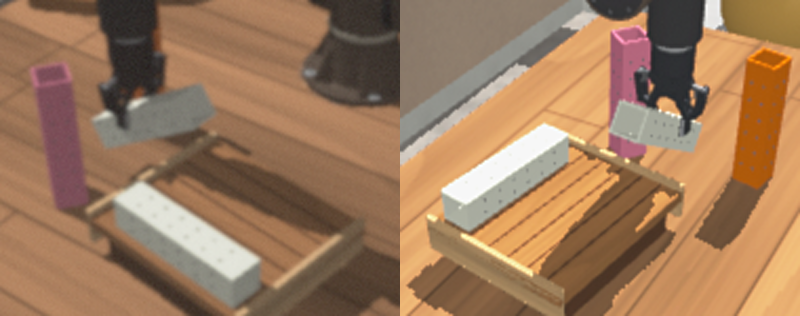

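```bash
cat > meas.py <<'E'
from fit import *
import sys
c0=[float(v) for v in sys.argv[1:4]]
q=cloud(([400,c0[1]-160,35],[620,c0[1]+160,260]))
q=q[[-20<rack(p)[1]<110 for p in q]]
q=q[np.linalg.norm(q-c0,axis=1)<140]
q=q[[not(rack(p)[0]>-170 and p[2]<93) for p in q]]
report(q,np.array(c0),[[0.06,.84,.55],[.06,.97,.24],[.06,1,0.02]])
E
python3 meas.py 507 -111 141
```

```text
scene 1088
side 510
rms 4.59 med 1.73 c [ 508.2 -112.9  141.6] z [0.046 0.821 0.569]
tilt rad 0.965 yaw deg 86.8
base [ 502.5 -215.5   70.5] rack [-318.3   39.6   70.5]
mid [ 508.2 -112.9  141.6] rack [-215.9   48.3  141.6]
mouth [513.9 -10.3 212.8] rack [-113.5   56.9  212.8]
x [ 0.05  0.57 -0.82] y [-1.    0.07 -0.02]
```

The grip is rigid, and the tilt stayed at about 0.97. I'll raise it above the lip, move forward and align it to the rack. Then I'll press the foot end on the lip to rotate the mould flatter in the grip.

```bash
python3 -m crank '0 0 -2 0 0.3; 0 0 -4 0 0.3; 0 0 -6 0 0.3; 0 0 -7.5 0 0.3; -0.2 2 -7.5 1.5 0.3; -0.4 5 -7.5 3 0.3; -0.7 8 -7.5 4.5 0.3; -0.9 10.5 -7.5 4.7 0.3; -0.9 12 -7.5 4.7 0.3; -0.9 12 -7.5 4.7 0.3; -0.9 12 -7.5 4.7 0.3'; python3 look.py a8; python3 to.py 0 0 0; python3 meas.py 525 8 215
```

```text
time_s: 7.75
tool_pos: [520.7, -28.7, 203.8]
ee_rot: [0.071, 0.997, -0.0, -0.001]
ft_force: [-0.3, -0.8, -4.5]
width: 55.2
tcp [520.8 -29.3 204. ] f [-0.5 -0.8 -3.7] w 55.6 x-heading 171.8
cm [51.95 -4.54 20.44]
scene 1038
side 365
rms 2.19 med 1.27 c [526.8  10.3 219.3] z [0.116 0.806 0.581]
tilt rad 0.951 yaw deg 81.8
base [512.4 -90.5 146.7] rack [-193.1   47.2  146.7]
mid [526.8  10.3 219.3] rack [-91.4  46.9 219.3]
mouth [541.3 111.  291.9] rack [ 10.4  46.6 291.9]
x [ 0.11  0.57 -0.81] y [-0.99  0.16 -0.02]
```

View pics/a8.png

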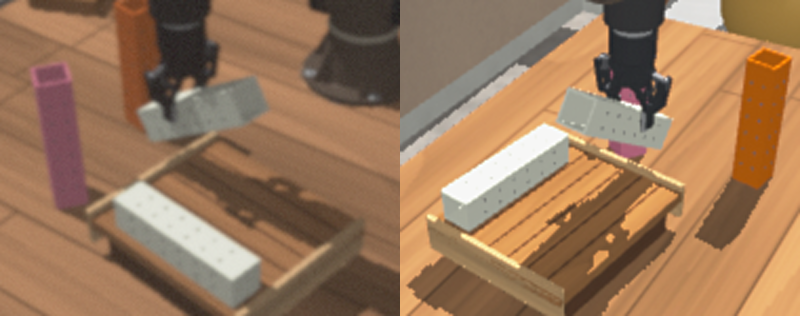

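```bash
python3 -m crank '0 0 1.5 0 0.3; 0 0 3 0 0.3; 0 0 3.8 0 0.3; 0 0 4.2 0 0.3; 0 0 4.6 0 0.3; 0 0 5 0 0.3; 0 0 5 0 0.3'; python3 look.py a9; python3 to.py 0 0 0; python3 meas.py 527 10 175
```

```text
time_s: 8.55
tool_pos: [522.4, -29.5, 155.7]
ee_rot: [0.071, 0.997, -0.001, 0.001]
ft_force: [1.5, -5.7, 1.4]
width: 55.4
tcp [522.4 -29.5 155.7] f [ 2.  -4.9  1.3] w 55.3 x-heading 171.9
cm [52.18 -4.46 15.43]
scene 1555
side 732
rms 5.09 med 1.54 c [527.6   4.4 165.8] z [0.115 0.834 0.539]
tilt rad 1.002 yaw deg 82.1
base [ 513.2 -100.    98.5] rack [-202.4   45.1   98.5]
mid [527.6   4.4 165.8] rack [-97.1  45.3 165.8]
mouth [542.  108.7 233.2] rack [  8.2  45.6 233.2]
x [ 0.09  0.53 -0.84] y [-0.99  0.14 -0.01]
```

View pics/a9.png

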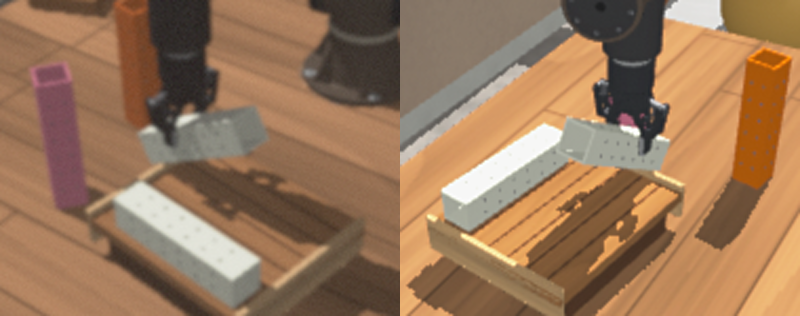

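```bash
python3 -m crank '0 0 0.4 0 0.3; 0 0 0.8 0 0.3; 0 0 1.2 0 0.3; 0 0 1.6 0 0.3; 0 0 1.6 0 0.3'; python3 look.py a10; python3 to.py 0 0 0; python3 meas.py 527 5 152
```

```text
time_s: 9.15
tool_pos: [525.3, -28.2, 142.0]
ee_rot: [0.07, 0.998, 0.0, 0.005]
ft_force: [2.8, -0.1, 11.9]
width: 55.5
tcp [525.3 -28.2 142. ] f [ 2.5 -0.9 11.7] w 55.4 x-heading 171.9
cm [52.53 -4.6  13.72]
scene 1685
side 859
rms 4.98 med 1.43 c [530.1   4.9 146.8] z [0.128 0.923 0.363]
tilt rad 1.199 yaw deg 82.1
base [ 514.1 -110.4  101.4] rack [-212.6   42.7  101.4]
mid [530.1   4.9 146.8] rack [-96.2  42.9 146.8]
mouth [546.  120.3 192.3] rack [ 20.3  43.2 192.3]
x [ 0.06  0.36 -0.93] y [-0.99  0.14 -0.01]
```

View pics/a10.png

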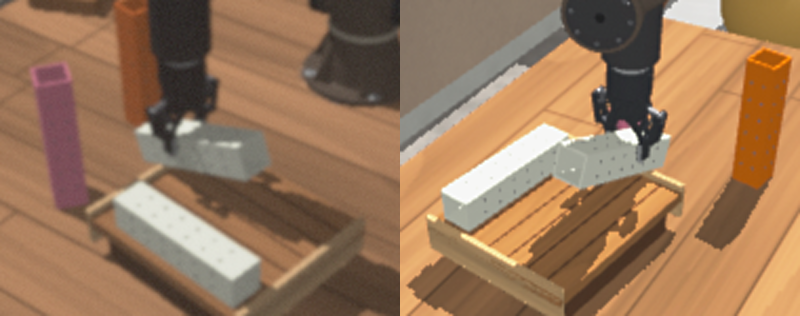

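The mould is rotating in the grip, with tilt now at 1.20 and force about 12 N. I'll continue.

```bash
python3 -m crank '0.2 0 0.4 0 0.3; 0.2 0 0.8 0 0.3; 0.2 0 1.2 0 0.3; 0.2 0 1.2 0 0.3'; python3 look.py a11; python3 to.py 0 0 0; python3 meas.py 527 5 135
```

```text
time_s: 9.65
tool_pos: [526.2, -26.1, 131.7]
ee_rot: [0.07, 0.998, 0.002, 0.007]
ft_force: [4.4, 7.7, 20.2]
width: 54.7
tcp [526.2 -26.1 131.7] f [ 4.7  7.9 20.4] w 55.4 x-heading 172.0
cm [52.65 -4.8  12.38]
scene 1544
side 890
rms 4.63 med 1.47 c [530.9   6.1 131.9] z [0.133 0.973 0.19 ]
tilt rad 1.38 yaw deg 82.2
base [ 514.2 -115.5  108.2] rack [-217.7   41.9  108.2]
mid [530.9   6.1 131.9] rack [-94.9  42.3 131.9]
mouth [547.5 127.7 155.6] rack [ 27.8  42.8 155.6]
x [ 0.04  0.19 -0.98] y [-0.99  0.14 -0.01]
```

View pics/a11.png

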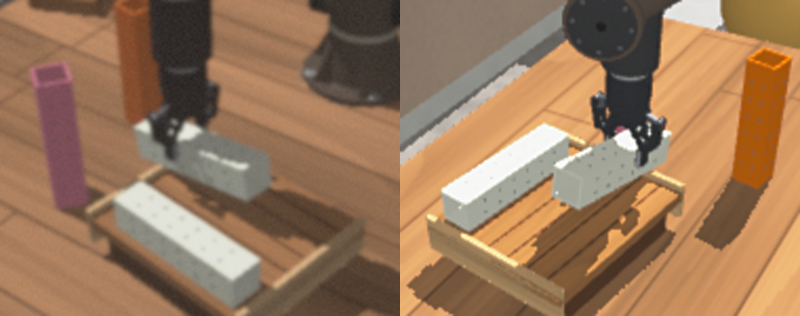

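Step 2's conditions are met: held 31 mm below the middle, base at 108 mm, tilt 1.38. I'll raise it clear and carry it over the lip.

```bash
python3 -m crank '0 0 -1.5 0 0.3; 0 0 -3 0 0.3; 0 0 -4 0 0.3; 0 0 -4 0 0.3; 0.2 2 -4 0 0.3; 0.3 4 -4 0 0.3; 0.5 6 -4 0 0.3; 0.7 8 -4 0 0.3; 0.7 9.5 -4 0 0.3; 0.7 9.5 -4 0 0.3; 0.7 9.5 -4 0 0.3'; python3 look.py a12; python3 to.py 0 0 0; python3 meas.py 537 101 172
```

```text
time_s: 10.85
tool_pos: [525.5, 66.7, 165.8]
ee_rot: [0.071, 0.997, -0.0, -0.0]
ft_force: [0.2, 0.2, -4.0]
width: 55.3
tcp [525.5  66.1 166. ] f [ 0.6 -0.1 -3.6] w 55.2 x-heading 171.8
cm [ 51.05 -14.05  16.63]
scene 2008
side 1043
rms 4.84 med 1.4 c [530.2  98.8 166.1] z [0.14  0.972 0.188]
tilt rad 1.382 yaw deg 81.8
base [512.7 -22.7 142.6] rack [-125.9   56.3  142.6]
mid [530.2  98.8 166.1] rack [ -3.2  55.9 166.1]
mouth [547.7 220.4 189.5] rack [119.6  55.5 189.5]
x [ 0.02  0.19 -0.98] y [-0.99  0.14  0.  ]
```

View pics/a12.png

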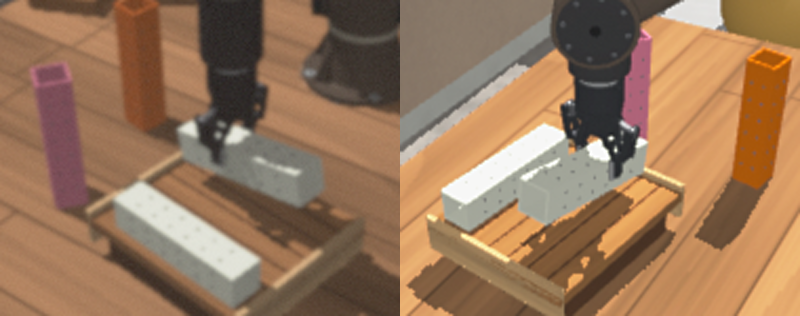

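```bash
python3 -m crank '0 0 1.5 0 0.3; 0 0 3 0 0.3; 0 0 3.5 0 0.3; 0 0 3.9 0 0.3; 0 0 4.3 0 0.3; 0 0 4.7 0 0.3; 0 0 5 0 0.3; 0 0 5 0 0.3'; python3 look.py a13; python3 to.py 0 0 0; python3 meas.py 530 99 115
```

```text
time_s: 11.75
tool_pos: [528.1, 68.0, 118.3]
ee_rot: [0.071, 0.997, 0.001, 0.002]
ft_force: [0.3, 5.7, 3.2]
width: 55.5
tcp [528.   67.8 118.3] f [0.5 4.  3.8] w 55.3 x-heading 171.9
cm [ 51.36 -14.22  11.56]
scene 1504
side 1034
rms 9.04 med 1.43 c [532.7  99.1 115.8] z [0.143 0.987 0.075]
tilt rad 1.496 yaw deg 81.7
base [514.8 -24.3 106.4] rack [-127.2   54.   106.4]
mid [532.7  99.1 115.8] rack [ -2.6  53.4 115.8]
mouth [550.7 222.4 125.2] rack [122.1  52.9 125.2]
x [ 0.01  0.07 -1.  ] y [-0.99  0.14  0.  ]
```

View pics/a13.png

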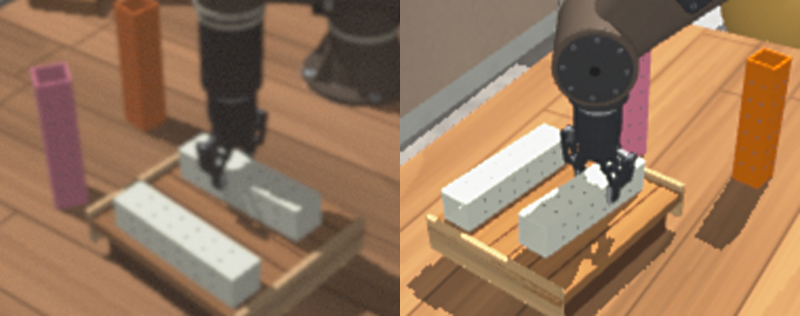

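The tilt is 1.50 and the foot is on the boards. I'll press slightly more, then open.

```bash
python3 -m crank '0.2 0 0.3 0 0.3; 0.2 0 0.5 0 0.3; 0.2 0 0.5 0 0.3; 0.2 0 0.4 0 0.7; 0.2 0 0.4 0 0.8; 0.2 0 0.4 0 0.9; 0.2 0 0.4 0 1; 0.2 0 0.4 0 1'; python3 look.py a14;  python3 to.py 0 0 0; python3 - <<'E'
from h import *
im,d=imaging.grab_frame("wrist");cv2.imwrite("pics/w14.png",im[:,:,::-1])
E
```

```text
time_s: 12.65
tool_pos: [523.6, 66.7, 112.2]
ee_rot: [0.072, 0.997, -0.0, -0.0]
ft_force: [0.7, -0.3, -0.6]
width: 85.4
tcp [523.7  66.8 112.2] f [-0.7 -0.1 -0.2] w 85.0 x-heading 171.8
cm [ 50.87 -14.08  11.24]
```

View pics/a14.png

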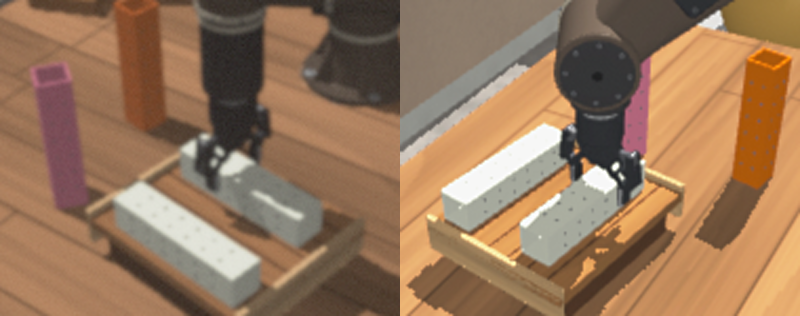

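View pics/w14.png

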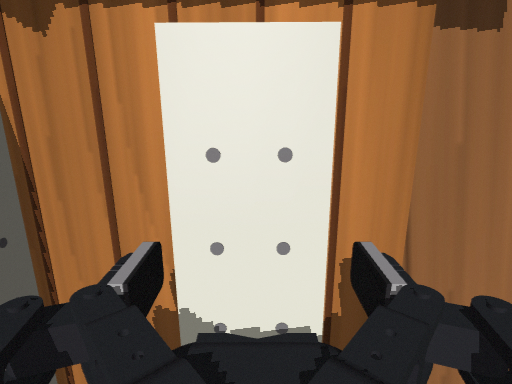

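The jaws are open with clear gaps on both sides of the mould (jaws at 160 and 352 px, tube from 172 to 328). I'll rise straight up.

```bash
python3 -m crank '0 0 -1.5 0 1; 0 0 -4 0 1; 0 0 -8 0 1; 0 0 -12 0 1; 0 -4 -15 0 1; 0 -9 -16 0 1; 0 -14 -16 0 1; 0 -18 -16 0 1;0 -18 -16 0 1;0 -18 -16 0 1'; python3 look.py a15; python3 to.py 0 0 0; python3 meas.py 532 99 108; sed 's/print(n,m.sum())/pass/' m.py | head -0; python3 m.py | grep -E 'twin|cheese|pink|orange'
```

```text
time_s: 13.8
tool_pos: [497.8, -112.2, 272.3]
ee_rot: [0.073, 0.997, 0.0, -0.0]
ft_force: [0.3, 0.6, -1.2]
width: 85.4
tcp [ 498.2 -110.8  272.2] f [ 0.   0.4 -0. ] w 85.3 x-heading 171.8
cm [50.89  3.86 27.23]
scene 1700
side 1304
rms 2.03 med 1.32 c [530.8  99.6 107.1] z [0.138 0.99  0.002]
tilt rad 1.569 yaw deg 82.1
base [513.6 -24.2 106.9] rack [-127.4   55.2  106.9]
mid [530.8  99.6 107.1] rack [ -2.4  55.4 107.1]
mouth [548.  223.4 107.4] rack [122.6  55.6 107.4]
x [-0.01  0.   -1.  ] y [-0.99  0.14  0.01]
twintop0 2103 [609.3  97.9] [265.3 216.6] 83.1 z [126.9 133.6 137.8]
orange0 755 [ 388.4 -242.2] [53.9 81.8] 31.26 z [ 33.8 116.6 222. ]
pink0 1065 [ 621.5 -213.2] [69.2 56.5] 52.94 z [ 36.2 165.2 247.5]
cheese0 1206 [401.  438.4] [126.3 120.3] 77.13 z [33.2 75.4 82.2]
twintop1 1725 [607.8  97.5] [270.6 216.6] 82.39 z [126.3 135.9 139.4]
orange1 1154 [ 371.1 -249.7] [65.9 62.5] 81.17 z [ 34.9 159.2 250.1]
pink1 934 [ 618.3 -213.1] [61.7 72.2] 55.15 z [ 36.4 150.4 249.8]
cheese1 1822 [385.8 443.1] [123.6 121.7] 85.67 z [35.5 78.7 83.1]Traceback (most recent call last):
  File "m.py", line 29, in <module>
    a,b=rem[rng.choice(len(rem),2,0)]; t=b-a;L=np.hypot(*t)
            ~~~~~~~~~~^^^^^^^^^^^^^^
  File "numpy/random/_generator.pyx", line 864, in numpy.random._generator.Generator.choice
ValueError: a must be a positive integer unless no samples are taken
```

View pics/a15.png

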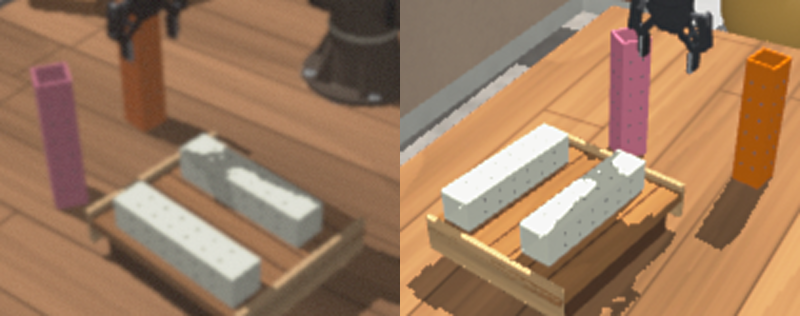

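```bash
python3 -c "
from rig import sign_off
print(sign_off())"
```

```text
the job is handed in; nothing more can be done
None
```

The tall mould now lies flat on the rack boards beside the other one, mouth towards the back lip. The job is handed in; no verdict was reported.

- **Tipping:** I pushed the white mould over with the fingers until it leaned free on the front lip, tilted 0.99 rad with its foot on the bench.
- **Raising:** I gripped it 31 to 35 mm below its middle. The grip held it rigidly at the leaning angle, so I pressed its foot end on the lip to turn it flatter. Step 2's conditions then measured as met, with the foot at 108 mm and the tilt at 1.38 rad.
- **Placing:** I carried it over the lip, pressed it flat and let go, then moved the gripper clear.

**Last checks:**

| Check | Measured | Required |
|---|---|---|
| Tilt from upright | 1.569 rad | 1.52 to 1.62 rad |
| Centre height | 107 mm | 103 to 113 mm |
| Foot x (rack) | -127 mm | above -157 mm |
| Mouth x (rack) | 123 mm | 50 to 157 mm |
| Both ends y (rack) | about 55 mm | -60 to 125 mm |

- **Other things:** The cheese and the pink look-alike measured within about 2 mm of their start. The orange one matched in the side view, but the arm partly hid it in the scene view. The hammer was not measured again, and the arm never went near it. The other mould looked unmoved in the last picture, but I got no separate number for it because my check box by then held both moulds.
- **Script error:** One re-check script ended in an error after printing these numbers, because nothing stands at the mould's old place any more.
- **Time:** It took 13.8 s of the 61 s, and the highest wrist force I read was about 22 N.

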